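Clip a phone battery into its charger

ROBOT

A 6-joint arm with a two-finger parallel gripper is mounted at the origin on the work surface. World frame = base frame: x ahead of the robot, y to its left, z up, the work surface at z = 0. Lengths are in m, angles in degrees, forces in N, time in s.
With the tool pointing down it reaches from about 0.425 to 0.925 m from the base axis. Payload 12.5 kg.
Tool frame: the origin (TCP) lies at the very end of the fingers, on their centre line; the grasp point (between the pads) lies 19 mm behind it; y points along the fingers, z is the direction in which the jaws open and shut, and the axes are right-handed (so a half turn about y gives the same grasp; the last joint's range is limited). The gripper opens to 85 mm and grips with 20 to 120 N. Pads are 22 mm wide; open, the fingers measure 114 mm over their backs; the gripper's body (76 mm by 85 mm) begins 54 mm behind the grasp point. The pads swing forward as they close: fully open they stand 13 mm farther back than shut.
Start: joints at [-75.665, 28.126, 89.318, -0, 62.55, -6.05], TCP at [0.218, -0.586, 0.231] pointing down, gripper open.
Joint ranges: [-177.58, 177.58], [-47.91, 125.51], [2.72, 160], [-65.01, 245.01], [3.68, 167.84], [-153.87, 153.87]. Speed limits (degrees/s): [127.2, 127.2, 159.86, 180, 180, 180].

INTERFACE

Orientations are given as [roll, pitch, yaw] about the fixed x, y, z axes, in that order (R = Rz(yaw) Ry(pitch) Rx(roll)).
In Python, from cell import readout, imaging, job gives the robot as it stands.
- The arm moves only by the tool jog_arm, never from a script. Its argument "commands" is a list that holds one entry, the list of rows, each a list of 7 numbers: the opening, from 0 (shut) to 1 (fully open), then the shift along the tool's x, y, z in mm, then the turn, a rotation vector about the tool's x, y, z in degrees. In form: [[[fingers, dx, dy, dz, wx, wy, wz], ...]]. A call has 1 to 8 rows; each row shifts and turns the commanded pose from where the row before left it, along the tool's axes as they then stand; what a row does not reach is not made up. A row lasts 1/10 s, in which the tool goes at most 50 mm and 8.59 degrees, less where a joint would pass 70% of its speed; a pose out of reach is approached as far as the arm can. A call with a gripper value outside its range is refused whole. The fingers move at their own pace and stop on an object; "newtons" is the grip in N (left out, the last holds). Time passes only in rows, so rows that do not move let the fingers close. It gives the time, the measured TCP pose, the force and the opening at its end, in the units of the state.
- readout.state(): the state, without advancing time (a new reading comes with each control period).
- imaging.capture(name): name is "side" or "top"; returns the picture (420x560x3 uint8, blue, green, red); there is no depth.
- imaging.camera_model(name): a dict with "mtx" (3x3 intrinsics, pixels), "rvec" (rotation vector, rad) and "tvec" (3), from world to camera coordinates, as OpenCV has them. Camera axes: x right, y down, z forward; pixel columns grow to the right and rows downward; lengths in m; the calibration is good to about 2 mm. A picture is of the moment at which its call begins. camera_model takes no time and is no camera call.
- job.finish_job(): hands the job in, once; it reports no verdict.
The state is a dict: "clock": time; "q": joint angles; "qd": joint speeds; "joint_efforts": joint torques, N m; "ee_pos": TCP position; "tool_rot": TCP orientation; "contact_force": force on the tool from outside, world axes, zero at the start; "moment": the same for the moment, N m; "opening": finger opening in m.
Only numpy, scipy, OpenCV 4.12 (cv2) and the standard library are available. Lean on these libraries where they do the work, as an engineer would, in place of code of your own. Each camera call takes 0.05 s, during which the arm holds its last target. There are 200 camera calls.

TASK

Put the loose phone battery on charge in the black battery charger: raise the charger's spring clip until it stands up by itself, slide the battery flat under it, gold terminals first, into the hood until you feel it firmly home against the stop, and then bring the clip down onto the battery under control, without letting it snap, and let go. Feel your way and push gently (the hood, its contacts and its stop must never take more than about 15 N), and leave the other things where they lie.

Things in the scene. Friction and masses are not known exactly. Their poses are not given: they have to be found in the camera images.
- charger: Base of the black battery charger, fixed to the chest top: 110 (x) x 64 (y) x 14 mm. Origin: centre of its underside; +x points from the open end to the hood. The flat bay floor on which the battery slides is its top, z = 14 mm.
- bay_mouth (a point): Middle of the slot's open edge, on the bay floor (charger x = 22, y = 0, z = 14 mm); axes as the charger's. Hidden in the hood, on a stiff carriage left at an unknown setting, is a rubber-faced stop for the battery's end, 9 to 24 mm past this point: the depth must be felt. Against the stop the battery is home and stays there when released.
- clip_hinge (a point): Point on the clip's hinge axis, in the middle (charger x = 24, y = 0, z = 31 mm); its axes are the charger's; the hinge axis is y.
- clip_angle (a joint): Angle of the spring clip (rad): 0 down on its own stop (bay empty), about 0.15 down on the battery, 1.4 fully up at its stop. Over-centre spring: below 0.75 it pulls shut, above 0.75 it pulls open and stays up. About 3 N upward at the bar starts it from 0; the pull fades to nothing at 0.75.
- clip_bar (a point): Centre of the red thumb bar at the clip's free end: round, 9 mm thick, 30 mm long along the charger's y, both ends free to pinch between; also to be hooked from below. At 0 it lies 38 mm to -x of the hinge axis and 4 mm above it (21 mm over the bay floor); at 1.4 it is 3 mm to -x and 38 mm above. A steel strip 20 mm wide joins it to the hinge.
- clip: The spring clip, a bent steel strip 20 mm wide, 42 mm long. Origin on its hinge axis, in the middle. Its black rubber roller pad (7 mm thick, 20 mm long along y, axis 21 mm to -x of the hinge and 11 mm below it at 0) bears on the battery with 3 to 5 N. Fully up, the clip overhangs the bay from charger x = 6 mm on, over 25 mm above the floor: slide the battery in under it from further out.
- contact (a joint): Lift of the two sprung contact blades in the hood (m): 0 empty, about 0.0015 when the battery is home, flat on the bay floor. The battery's end wedges them up over its last 5 mm or so before the stop, which takes about 2 to 5 N of push; at the stop the push rises steeply, past 10 N within 1 mm.
- battery: Flat blue phone battery with a pale label, 53 (x) x 34 (y) x 5.7 mm (z), 24 g, lying flat. Origin: centre of its underside. The black end with three gold terminals is its +x end, which goes into the hood first.
- battery_nose (a point): Middle of the battery's end face with the gold terminals (26.5 mm along the battery's +x from its centre, 2.85 mm above its underside).
- torch: Black torch lying down, 165 x 42 x 42 mm, bystander. Origin under its middle.
- hairbrush: Wooden hairbrush, bristles up, 205 x 58 x 28 mm, bystander. Origin under its middle.
- tweezer: Stainless tweezer lying down, 97 x 9 x 8 mm, bystander. Origin under its middle.
- egg_cup: Green plastic egg cup, 48 mm wide, 62 mm high, bystander. Origin under its foot.
- phone: Dark phone lying face down with an empty battery bay, 108 x 46 x 13 mm, bystander. Origin under its middle.
- phone_back: The phone's dark back cover, 75 x 44 x 4.5 mm, bystander. Origin under its middle.
- hood: Black hood on the charger's +x end; origin and axes are the charger's. Covers x = 22 to 55 mm, 54 mm wide, top at z = 27 mm. Under it a slot 37 mm wide and 9 mm high (z = 14 to 23), open to -x; 8 mm high cheeks at x = 14 to 22 mm flare to 45 mm apart. On its top, at x = 28 to 53 mm and |y| below 10 mm, sits the clip's spring (up to z = 38 mm).

How it is judged (in metres and radians):
On the way, in this order (a step that is already met when the one before it is completed fails the run):
1. the spring clip is raised and stands up (joint above 1.2 rad) (value of joint clip_angle above 1.2 rad), for 0.2 s.
2. with the clip up, the battery is slid in flat, terminals first, until it is home under the contact blades (value of joint clip_angle above 1.1 rad and value of joint contact above 0.0012 m and x of battery_nose in the frame of charger above 0.028 m and angle between battery's own z axis and vertical below 0.1 rad), for 0.2 s.
At the end, for the whole second after the job is handed in: Battery flat (0.06 rad) and in line (0.08 rad) in the bay, terminals at least 6 mm inside the hood, home within about 2 mm of the stop (contact blades lifted over 1.2 mm), clip down on it (below 0.3 rad), its pad pressing with over 1.5 N; at rest (value of joint contact above 0.0012 m and x of battery_nose in the frame of charger above 0.028 m and angle between the x axis of battery and the x axis of charger, either way round below 0.08 rad and angle between battery's own z axis and vertical below 0.06 rad and contact force between clip and battery above 1.5 N and value of joint clip_angle below 0.3 rad and linear speed of battery below 0.01 m/s); the robot touches nothing.
It fails at once if the clip is let go too soon and snaps shut (it closes faster than 5 rad/s while still more than 0.35 rad up) (velocity of joint clip_angle below -5 rad/s and value of joint clip_angle above 0.35 rad).
It fails at once if the battery is forced against the hood, its stop or contacts with more than 15 N (contact force between battery and hood above 15 N).
It fails at once if a bystander (torch, hairbrush, tweezer, egg cup, phone or its back cover) is moved more than 20 mm (distance of any of torch, hairbrush, tweezer, egg_cup, phone, phone_back from where it was at the start of the episode above 0.02 m).
It also fails if it takes over 72 s, if anything falls off the work surface, if the arm or the gripper's body presses on something with over 40 N, if the wrist force passes 120 N, or if a joint passes its speed limit or range.

## Working session

There is one attempt and no reset: what is moved stays moved. The work goes in short steps, Python scripts to look and compute and a tool call to move; the robot and the scene stay as the last step left them, time stands still between calls to the robot, and variables do not carry over. Pictures are saved under pics/ and viewed, about 8 in all and at most 12, crops included, and the job is handed in when it is done.

Besides the shell and the picture viewer there is one more tool, called after ">>>" as name(argument=value, ...) on one line, values as JSON. jog_arm: Moves the arm, as the interface text tells. Its arguments: {"type":"object","properties":{"commands":{"type":"array","items":{"type":"array","items":{"type":"array","items":{"type":"number"}}}},"newtons":{"type":"number"}},"required":["commands"]}

```bash
ls; mkdir -p pics; cat > h.py <<'E'
import numpy as np, cv2
from cell import readout, imaging, job
def cam(n):
    m=imaging.camera_model(n); return np.array(m["mtx"],float),np.array(m["rvec"],float).reshape(3),np.array(m["tvec"],float).reshape(3)
def ray(n,p):
    K,r,t=cam(n); R=cv2.Rodrigues(r)[0]
    return -R.T@t, R.T@np.linalg.inv(K)@np.array([p[0],p[1],1.])
def plane(n,p,z):
    c,d=ray(n,p); return c+d*(z-c[2])/d[2]
def tri(p1,p2):  # side pixel, top pixel
    c1,d1=ray("side",p1); c2,d2=ray("top",p2)
    A=np.stack([d1,-d2],1); s=np.linalg.lstsq(A,c2-c1,rcond=None)[0]
    a,b=c1+d1*s[0],c2+d2*s[1]; return (a+b)/2,np.linalg.norm(a-b)
def proj(n,P):
    K,r,t=cam(n); return cv2.projectPoints(np.array(P,float).reshape(-1,1,3),r,t,K,None)[0].reshape(-1,2)
def snap(n,f,box=None,s=1):
    im=imaging.capture(n); cv2.imwrite(f"pics/{f}_full.png",im)
    c=im if box is None else im[box[1]:box[3],box[0]:box[2]]
    cv2.imwrite(f"pics/{f}.png",cv2.resize(c,None,fx=s,fy=s,interpolation=cv2.INTER_CUBIC)); return im
E
python3 - <<'E'
from h import *
snap("top","t0");snap("side","s0")
print(readout.state())
for n in("top","side"):
    K,r,t=cam(n);print(n,K.tolist(),ray(n,(280,210)))
E
```

```text
pics
{'clock': 0.1, 'q': array([-7.56662277e+01,  2.81607591e+01,  8.93465636e+01, -1.98159160e-03,
        6.25503172e+01, -6.04941682e+00]), 'qd': array([-0.02382667, -0.07999359, -0.04025875,  0.031362  ,  0.02960847,
       -0.04108609]), 'joint_efforts': array([ 3.43862579e-03, -6.19445229e+01, -2.62023693e+01, -5.26181304e-05,
        2.88137657e-03,  1.82595153e-05]), 'ee_pos': array([ 0.21765943, -0.58565833,  0.23078589]), 'tool_rot': array([-9.00575042e+01,  4.32666754e-03, -1.59615899e+02]), 'contact_force': array([-0.29905823,  0.56821113,  0.03029778]), 'moment': array([ 0.03276962, -0.00274977,  0.01702917]), 'opening': 0.08550252709731865}
top [[415.1029353908997, 0.0, 278.3989703240496], [0.0, 415.1029353908997, 207.07801732265182], [0.0, 0.0, 1.0]] (array([0.50820381, 0.02856801, 0.90486167]), array([ 0.06978548, -0.00617032, -0.99757523]))
side [[472.02496003937546, 0.0, 286.7974752859691], [0.0, 472.02496003937546, 211.53125082355962], [0.0, 0.0, 1.0]] (array([0.16708819, 1.0581104 , 0.75883866]), array([ 0.33812034, -0.77770249, -0.53016165]))
```

View pics/t0.png

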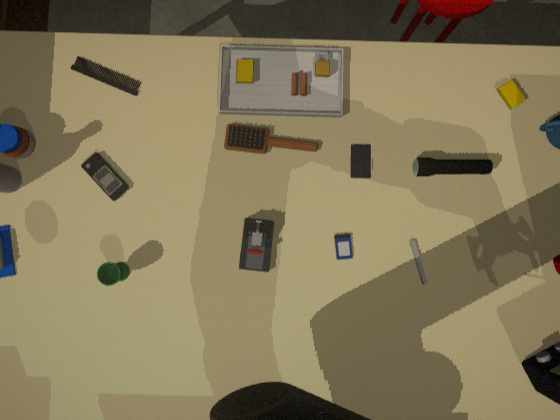

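View pics/s0.png

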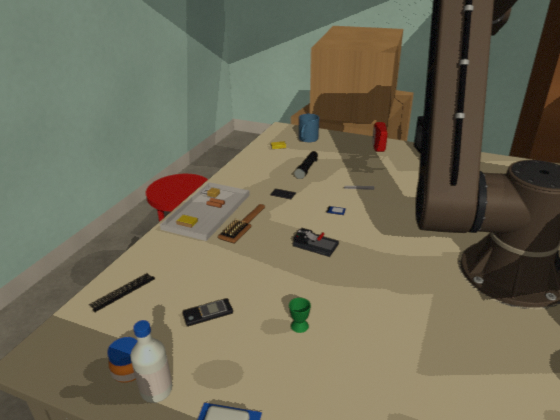

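The top view shows the charger near (257,244) with the red bar at (255,251) and the hood towards image-up. The battery is near (344,246). The side view confirms this. I'll zoom in on both from the saved top image.

```bash
python3 - <<'E'
from h import *
im=cv2.imread("pics/t0_full.png")
c=im[205:285,225:375]; cv2.imwrite("pics/t0z.png",cv2.resize(c,None,fx=5,fy=5,interpolation=cv2.INTER_CUBIC))
hsv=cv2.cvtColor(im,cv2.COLOR_BGR2HSV)
def comp(mask,box):
    m=np.zeros_like(mask);x0,y0,x1,y1=box;m[y0:y1,x0:x1]=mask[y0:y1,x0:x1]
    cs=cv2.findContours(m,cv2.RETR_EXTERNAL,cv2.CHAIN_APPROX_NONE)[0]
    return max(cs,key=cv2.contourArea)
def rep(nm,ct,z):
    P=np.array([plane("top",p,z)[:2] for p in ct[:,0]])*1000
    (cx,cy),(w,h),a=cv2.minAreaRect(P.astype(np.float32));print(nm,cx,cy,w,h,a,len(ct))
b=comp(cv2.inRange(hsv,(100,90,30),(130,255,255)),(325,225,365,270));rep("bat blue",b,.0057)
k=comp(cv2.inRange(hsv,(0,0,0),(180,255,70)),(230,205,280,285));rep("charger dark",k,.014)
r=comp(cv2.inRange(hsv,(0,120,80),(8,255,255))|cv2.inRange(hsv,(172,120,80),(180,255,255)),(240,240,270,260));rep("bar",r,.035)
for p in [(280,210),(290,210),(280,200)]: print(plane("top",p,0))
E
```

```text
bat blue 493.9975891113281 -115.69827270507812 45.052982330322266 32.690757751464844 7.272742748260498 68
charger dark 496.4969482421875 71.20263671875 64.53398132324219 108.8160629272461 85.3543930053711 154
bar 480.71484375 73.84576416015625 28.20477867126465 8.22497272491455 84.5655288696289 32
[0.5715035  0.02297116 0.        ]
[0.57214219 0.00112615 0.        ]
[0.59343911 0.02359937 0.        ]
```

View pics/t0z.png

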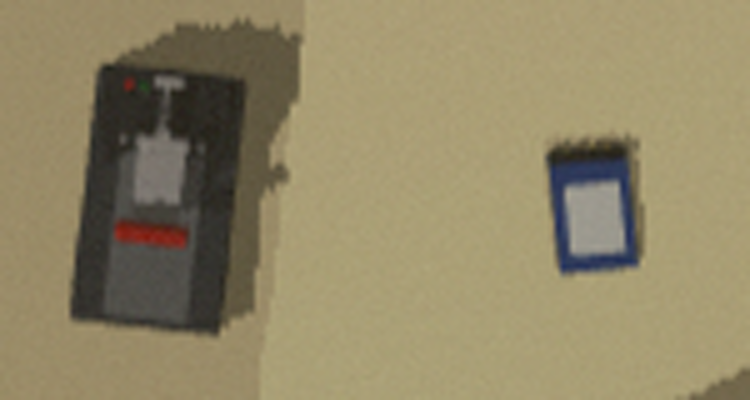

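The zoom shows the charger's hood towards world +x, with yaw about -5°. The clip is down, with its red bar at zoom (150,235). The battery's black terminal end also faces +x, at zoom (590,152), with yaw about +7°. Now I'll move over.

>>> jog_arm(commands=[[[1, -45.5, 0, -21, 0, 0, 0], [1, -45.5, 0, -21, 0, 0, 0], [1, -45.5, 0, -21, 0, 0, 0], [1, -45.5, 0, -21, 0, 0, 0], [1, -45.5, 0, -21, 0, 0, 0], [1, -45.5, 0, -21, 0, 0, 0], [1, -45.5, 0, -21, 0, 0, 0], [1, -45.5, 0, -21, 0, 0, 0]]], newtons=25)

```text
clock: 0.9
ee_pos: [0.5009, -0.3005, 0.2312]
tool_rot: [-90.0, -0.0, -159.6]
contact_force: [0.4, -0.2, 0.3]
opening: 0.0854
```

>>> jog_arm(commands=[[[1, -14, 0, -44.5, 0, 0, 0], [1, -14, 0, -44.5, 0, 0, 0], [1, -14, 0, -44.5, 0, 0, 0], [1, -14, 0, -44.5, 0, 0, 0], [1, -14, 0, -44.5, 0, 0, 0], [1, -14, 0, -44.5, 0, 0, 0], [1, -14, 0, -44.5, 0, 0, 0], [1, -14, 0, -44.5, 0, 0, 0]]])

```text
clock: 1.7
ee_pos: [0.4802, 0.0723, 0.2312]
tool_rot: [-90.0, -0.0, -159.6]
contact_force: [1.2, -0.1, 0.0]
opening: 0.0856
```

>>> jog_arm(commands=[[[0.6, 0, 0, 0, 0, -8.5, 0], [0.6, 0, 0, 0, 0, -8.5, 0], [0.6, 0, 0, 0, 0, -8.5, 0], [0.6, 0, 0, 0, 0, -8.5, 0], [0.6, 0, 0, 0, 0, -8.5, 0], [0.6, 0, 0, 0, 0, -8.5, 0], [0.6, 0, 0, 0, 0, -8.5, 0], [0.6, 0, 0, 0, 0, -8.5, 0]]])

```text
clock: 2.5
ee_pos: [0.4806, 0.0705, 0.2311]
tool_rot: [-90.0, -0.0, -91.3]
contact_force: [-0.2, 1.0, -0.3]
opening: 0.0511
```

>>> jog_arm(commands=[[[0.6, 0, 0, 0, 0, -8.5, 0], [0.6, 0, 0, 0, 0, -8.5, 0], [0.6, 0, 0, 0, 0, -8.5, 0], [0.6, 0, 0, 0, 0, -8.5, 0], [0.6, 0, 0, 0, 0, -8.5, 0], [0.6, 0, 0, 0, 0, -8.5, 0], [0.6, 0, 0, 0, 0, -8.5, 0], [0.6, 0, 0, 0, 0, -8.5, 0]]])

```text
clock: 3.3
ee_pos: [0.4806, 0.0705, 0.2311]
tool_rot: [-90.0, 0.0, -23.3]
contact_force: [-0.4, -0.5, 0.8]
opening: 0.0512
```

>>> jog_arm(commands=[[[0.6, 0, 0, 0, 0, -8.5, 0], [0.6, 0, 0, 0, 0, -8.5, 0], [0.6, 0, 0, 0, 0, 0, 0], [0.6, 0, 0, 0, 0, 0, 0]]])

```text
clock: 3.7
ee_pos: [0.4807, 0.0705, 0.2312]
tool_rot: [-90.0, 0.0, -6.9]
contact_force: [0.1, -0.4, -0.2]
opening: 0.0512
```

>>> jog_arm(commands=[[[0.6, 1, 35, 2.8, 0, -1.9, 0], [0.6, 0, 45, 0, 0, 0, 0], [0.6, 0, 45, 0, 0, 0, 0], [0.6, 0, 35, 0, 0, 0, 0], [0.6, 0, 0, 0, 0, 0, 0]]])

```text
clock: 4.2
ee_pos: [0.4802, 0.0731, 0.0679]
tool_rot: [-90.0, 0.4, -4.9]
contact_force: [0.1, -0.0, 0.9]
opening: 0.0512
```

```bash
python3 - <<'E'
from h import *
a=snap("top","t1"); b=snap("side","s1")
c=np.hstack([cv2.resize(a[200:290,215:305],(400,400),interpolation=2),cv2.resize(b[190:280,270:360],(400,400),interpolation=2)])
cv2.imwrite("pics/c1.png",c); print(readout.state()["ee_pos"],readout.state()["contact_force"])
E
```

```text
[0.48225415 0.07314622 0.07169132] [0.10750101 0.92674052 1.08762767]
```

View pics/c1.png

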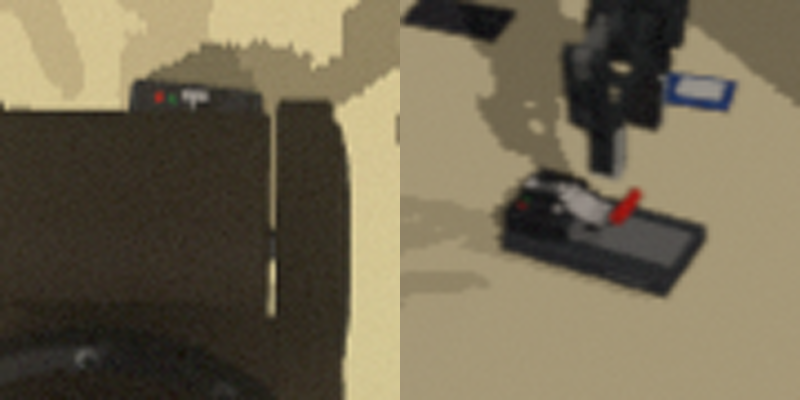

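The side crop shows the near finger hanging above the bar (tip at crop (605,170), bar at (625,205)), while the wrist hides the top view. I'll triangulate the bar from the two first pictures.

```bash
python3 - <<'E'
from h import *
def red(f,box):
    im=cv2.imread(f);h=cv2.cvtColor(im,cv2.COLOR_BGR2HSV)
    m=cv2.inRange(h,(0,130,70),(8,255,255))|cv2.inRange(h,(172,130,70),(180,255,255))
    x0,y0,x1,y1=box;ys,xs=np.nonzero(m[y0:y1,x0:x1]);return xs.mean()+x0,ys.mean()+y0,len(xs)
t=red("pics/t0_full.png",(242,244,268,258));s=red("pics/s0_full.png",(312,228,330,245));s1=red("pics/s1_full.png",(400//4+270-270+300,225,335,245))
print(t,s,s1,tri(s[:2],t[:2]),proj("side",[.4815,.073,.035]),proj("side",[.482,.073,.0717]))
E
```

```text
(np.float64(254.58928571428572), np.float64(251.375), 56) (np.float64(320.0689655172414), np.float64(236.58620689655172), 29) (np.float64(nan), np.float64(nan), 0) (array([0.48048499, 0.07372793, 0.03048674]), np.float64(0.0010085497599944648)) [[319.65726389 234.9684219 ]] [[319.89006005 223.46154963]]<stdin>:5: RuntimeWarning: Mean of empty slice.
  ret = ret.dtype.type(ret / rcount)
```

>>> jog_arm(commands=[[[0.6, -1.2, 20, 0.5, 0, 0, 0], [0.6, 0, 20, 0, 0, 0, 0], [0.6, 0, 9, 0, 0, 0, 0], [0.6, 0, 0, 0, 0, 0, 0]]], newtons=25)

```text
clock: 4.7
ee_pos: [0.4813, 0.0737, 0.0229]
tool_rot: [-90.0, -0.0, -4.8]
contact_force: [0.3, -0.5, 0.0]
opening: 0.0511
```

>>> jog_arm(commands=[[[0.3, 0, 0, 0, 0, 0, 0], [0.3, 0, 0, 0, 0, 0, 0], [0.3, 0, 0, 0, 0, 0, 0], [0.3, 0, 0, 0, 0, 0, 0]]])

```text
clock: 5.1
ee_pos: [0.4815, 0.074, 0.0235]
tool_rot: [-90.0, -0.1, -4.7]
contact_force: [-0.3, 4.4, 5.2]
opening: 0.0288
```

>>> jog_arm(commands=[[[0, 0.6, -3.8, 0.3, 0, 0, 0], [0, 1, -3.7, 0, 0, 0, 0], [0, 1.3, -3.6, 0, 0, 0, 0], [0, 1.7, -3.4, 0, 0, 0, 0], [0, 0, 0, 0, 0, 0, 0]]])

```text
clock: 5.6
ee_pos: [0.4854, 0.0737, 0.0372]
tool_rot: [-90.0, 0.0, -4.7]
contact_force: [-1.0, 3.5, -4.5]
opening: 0.0289
```

```bash
python3 - <<'E'
from h import *
b=snap("side","s2",(270,170,370,270),5); s=readout.state();print(s["ee_pos"],s["contact_force"],s["moment"],s["opening"])
E
```

```text
[0.48531873 0.07372435 0.03693905] [-1.57603729  4.65012159 -3.31000726] [ 0.68160385  0.29965035 -0.01290982] 0.028705260735044015
```

View pics/s2.png

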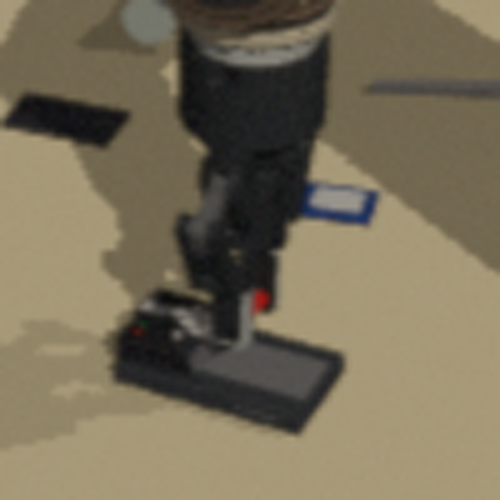

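The side crop shows the red bar at (262,298), held between the fingers and lifted with the strip. The force is about -4 N in z, as the spring would give. I'll continue the arc.

>>> jog_arm(commands=[[[0, 2, -3.2, 0.3, 0, 0, 0], [0, 2.3, -3.1, 0, 0, 0, 0], [0, 2.6, -2.7, 0, 0, 0, 0], [0, 2.9, -2.5, 0, 0, 0, 0], [0, 3.1, -2.3, 0, 0, 0, 0]]])

```text
clock: 6.15
ee_pos: [0.4986, 0.0728, 0.0509]
tool_rot: [-90.0, -0.0, -4.7]
contact_force: [-2.5, 0.9, -1.8]
opening: 0.0288
```

>>> jog_arm(commands=[[[0, 3.3, -1.9, 0.2, 0, 0, 0], [0, 3.5, -1.6, 0, 0, 0, 0], [0, 3.7, -1.2, 0, 0, 0, 0], [0, 3.5, -0.8, 0, 0, 0, 0], [0, 1.5, -0.2, 0, 0, 0, 0], [0, 0, 0, 0, 0, 0, 0]]])

```text
clock: 6.75
ee_pos: [0.5145, 0.0717, 0.0566]
tool_rot: [-90.0, -0.1, -4.7]
contact_force: [-2.7, -2.2, 5.2]
opening: 0.0289
```

>>> jog_arm(commands=[[[0.6, 0, 0, 0, 0, 0, 0], [0.6, 0, 0, 0, 0, 0, 0], [0.6, 0, 0, 0, 0, 0, 0], [0.6, 0, -40, 0, 0, 0, 0], [0.6, 0, -45, 0, 0, 0, 0], [0.6, 0, -15, -45, 0, 0, 0], [0.6, 0, 0, -49, 0, -4, 0], [0.6, 0, 0, -49, 0, -8, 0]]])

```text
clock: 7.55
ee_pos: [0.5055, -0.069, 0.1571]
tool_rot: [-90.0, -0.1, 7.0]
contact_force: [1.5, -0.3, 0.6]
opening: 0.0512
```

```bash
python3 - <<'E'
from h import *
a=snap("top","t3"); b=snap("side","s3")
c=np.hstack([cv2.resize(a[200:290,215:305],(400,400),interpolation=2),cv2.resize(b[190:280,270:360],(400,400),interpolation=2)])
cv2.imwrite("pics/c3.png",c); print(readout.state()["ee_pos"],readout.state()["contact_force"],readout.state()["tool_rot"],readout.state()["clock"])
E
```

```text
[ 0.5059571  -0.07195058  0.15653665] [0.6127193  0.01959391 0.54394084] [-9.00606592e+01 -7.54170409e-02  6.92038326e+00] 7.65
```

View pics/c3.png

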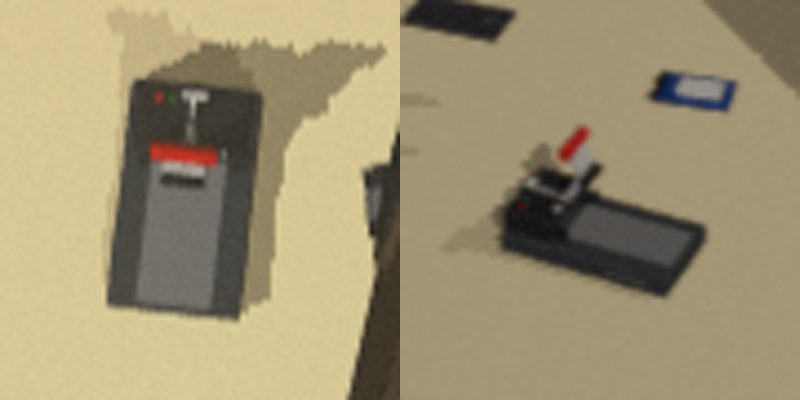

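The clip now stands up: the top crop has the bar at (184,155) over the hood, and the side crop shows it raised at (575,145). The battery is untouched. I'll refine the charger's centre line and yaw from this clear top view.

```bash
python3 - <<'E'
from h import *
im=cv2.imread("pics/t3_full.png");h=cv2.cvtColor(im,cv2.COLOR_BGR2HSV)
def P(m,box,z,f="top"):
    x0,y0,x1,y1=box;q=np.zeros_like(m);q[y0:y1,x0:x1]=m[y0:y1,x0:x1]
    ct=max(cv2.findContours(q,cv2.RETR_EXTERNAL,cv2.CHAIN_APPROX_NONE)[0],key=cv2.contourArea)
    X=np.array([plane("top",p,z)[:2] for p in ct[:,0]],np.float32)*1000
    print(cv2.minAreaRect(X),len(ct));return X
red=cv2.inRange(h,(0,130,70),(8,255,255))|cv2.inRange(h,(172,130,70),(180,255,255))
P(red,(245,228,268,240),.069)
g=im.astype(int);gray=((g.max(2)-g.min(2)<22)&(g.max(2)>70)&(g.max(2)<140)).astype(np.uint8)*255
P(gray,(240,240,270,272),.014)
P(cv2.inRange(h,(0,0,0),(180,255,72))|gray,(236,215,276,275),.014)
# battery bounds
s=cv2.imread("pics/s0_full.png");hs=cv2.cvtColor(s,cv2.COLOR_BGR2HSV)
print("grey vals",g[262,257],g[262,243])
E
```

```text
((516.8309936523438, 70.2291488647461), (28.929969787597656, 7.705615043640137), 84.5501480102539) 34
((472.8408508300781, 74.66205596923828), (63.62424087524414, 61.89092254638672), 1.6567776203155518) 119
((496.0682067871094, 71.716796875), (64.07405853271484, 108.80937194824219), 85.35447692871094) 154
grey vals [105 111 116] [70 76 78]
```

>>> jog_arm(commands=[[[0.5, -32, 0, -42, 0, -0.4, 0], [0.5, 0, 45, 0, 0, 0, 0], [0.5, 0, 45, 0, 0, 0, 0], [0.5, 0, 40, 0, 0, 0, 0], [0.5, 0, 14, 0, 0, 0, 0], [0.5, 0, 3, 0, 0, 0, 0], [0.5, 0, 1.5, 0, 0, 0, 0], [0.5, 0, 0, 0, 0, 0, 0]]], newtons=20)

```text
clock: 8.45
ee_pos: [0.4808, -0.1107, 0.0086]
tool_rot: [-90.0, -0.1, 7.2]
contact_force: [-0.6, 0.3, -0.4]
opening: 0.0428
```

```bash
python3 - <<'E'
from h import *
a=snap("top","t4"); b=snap("side","s4")
c=np.hstack([cv2.resize(a[200:290,300:390],(400,400),interpolation=2),cv2.resize(b[170:240,300:370],(400,400),interpolation=2)])
cv2.imwrite("pics/c4.png",c); print(readout.state()["ee_pos"],readout.state()["contact_force"],readout.state()["tool_rot"],readout.state()["clock"])
E
```

```text
[ 0.48086865 -0.1108555   0.00882852] [-0.17722988 -0.5648206  -0.08866388] [-90.05558554  -0.09808406   7.18189684] 8.55
```

View pics/c4.png

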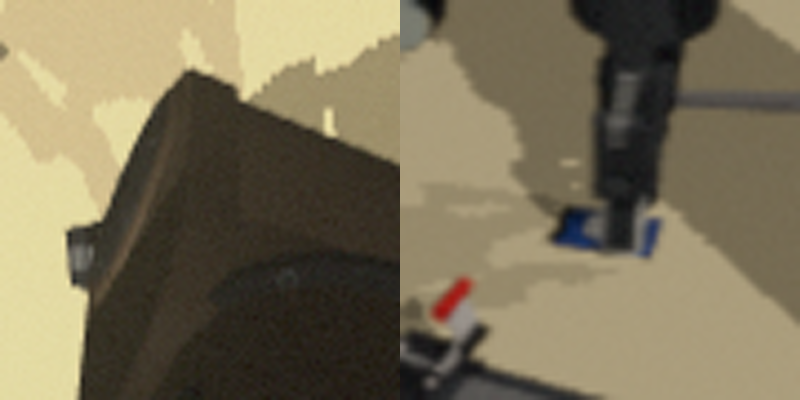

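The side crop shows the near finger in front of the battery at (625,240), not touching it. The pose is 6.6 mm short in y because my first row passed the per-row limit, so I'll correct that.

>>> jog_arm(commands=[[[0.5, 0, -4, 0, 0, 0, 0], [0.5, -2.3, 0, -6.4, 0, 0, 0], [0.5, 0, 3, 0, 0, 0, 0], [0.5, 0, 3, 0, 0, 0, 0], [0.5, 0, 1.5, 0, 0, 0, 0], [0.5, 0, 0, 0, 0, 0, 0]]])

```text
clock: 9.15
ee_pos: [0.4787, -0.1174, 0.0039]
tool_rot: [-90.0, 0.0, 7.2]
contact_force: [-0.5, 1.1, 1.0]
opening: 0.0427
```

>>> jog_arm(commands=[[[0.5, 0, 1, 0, 0, 0, 0], [0.5, 0, 1, 0, 0, 0, 0], [0.5, 0, 0, 0, 0, 0, 0]]])

```text
clock: 9.45
ee_pos: [0.4788, -0.1174, 0.0022]
tool_rot: [-90.0, 0.0, 7.2]
contact_force: [-0.3, 0.4, -0.6]
opening: 0.0426
```

>>> jog_arm(commands=[[[0.45, 0, 0.7, 0, 0, 0, 0], [0.45, 0, 0.7, 0, 0, 0, 0], [0.45, 0, 0, 0, 0, 0, 0]]])

```text
clock: 9.75
ee_pos: [0.4788, -0.1175, 0.0008]
tool_rot: [-90.0, 0.0, 7.2]
contact_force: [-0.4, 1.0, 0.3]
opening: 0.0382
```

>>> jog_arm(commands=[[[0.43, 0, 0.6, 0, 0, 0, 0], [0.43, 0, 0.6, 0, 0, 0, 0], [0.43, 0, 0, 0, 0, 0, 0]]])

```text
clock: 10.05
ee_pos: [0.4788, -0.1175, -0.0004]
tool_rot: [-90.0, 0.0, 7.2]
contact_force: [0.3, -0.2, -0.6]
opening: 0.0367
```

>>> jog_arm(commands=[[[0.43, 0, 0.6, 0, 0, 0, 0], [0.43, 0, 0.6, 0, 0, 0, 0], [0.43, 0, 0, 0, 0, 0, 0]]])

```text
clock: 10.35
ee_pos: [0.4789, -0.1175, -0.0011]
tool_rot: [-90.0, -0.0, 7.2]
contact_force: [-2.0, 0.8, 7.7]
opening: 0.037
```

>>> jog_arm(commands=[[[0.3, 0, 0, 0, 0, 0, 0], [0.3, 0, 0, 0, 0, 0, 0], [0.3, 0, 0, 0, 0, 0, 0]]])

```text
clock: 10.65
ee_pos: [0.4791, -0.1175, -0.0007]
tool_rot: [-90.0, -0.1, 7.2]
contact_force: [-2.9, 0.9, 14.4]
opening: 0.0332
```

>>> jog_arm(commands=[[[0.3, 0, -3, 0, 0, 0, 0], [0.3, 0, -17, 0, 0, 0, 0], [0.3, 0, -20, 0, 0, 6.1, 0], [0.3, 0, 0, 0, 0, 6.1, 0], [0.3, 0, 0, 0, 0, 0, 0]]])

```text
clock: 11.15
ee_pos: [0.479, -0.1175, 0.0389]
tool_rot: [-90.0, -0.1, -5.1]
contact_force: [-0.5, -0.5, 0.0]
opening: 0.0333
```

>>> jog_arm(commands=[[[0.3, -8.9, 0, 38.2, 0, 0, 0], [0.3, -8.9, 0, 38.2, 0, 0, 0], [0.3, -8.9, 0, 38.2, 0, 0, 0], [0.3, -8.9, 0, 38.2, 0, 0, 0], [0.3, -8.9, 0, 38.2, 0, 0, 0], [0.3, 0, 0, 0, 0, 0, 0]]])

```text
clock: 11.75
ee_pos: [0.45, 0.08, 0.0381]
tool_rot: [-90.0, 0.1, -4.6]
contact_force: [-0.4, -0.4, 0.1]
opening: 0.033
```

```bash
python3 - <<'E'
from h import *
a=snap("top","t5"); b=snap("side","s5")
c=np.hstack([cv2.resize(a[200:290,215:305],(400,400),interpolation=2),cv2.resize(b[190:280,270:360],(400,400),interpolation=2)])
cv2.imwrite("pics/c5.png",c); print(readout.state()["ee_pos"],readout.state()["contact_force"],readout.state()["tool_rot"],readout.state()["clock"])
E
```

```text
[0.45101645 0.077282   0.03817632] [ 0.61373636  0.07778274 -0.48591738] [-9.00107379e+01  2.84110703e-02 -4.75936365e+00] 11.85
```

View pics/c5.png

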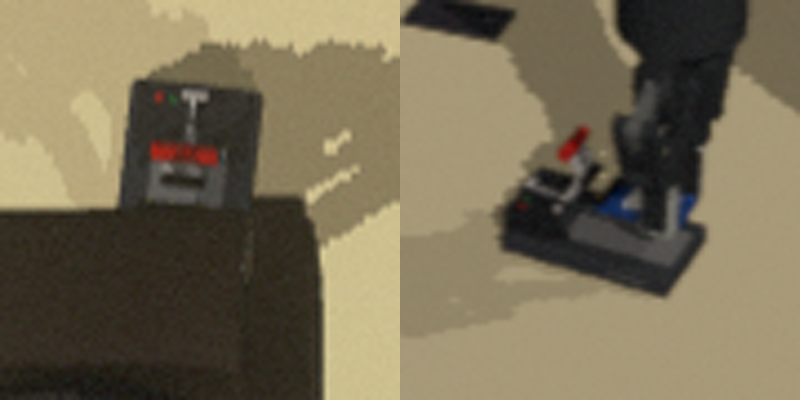

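The battery is held level over the bay. In the side crop the blue is at (620,200) and the clip is still up at (575,145). Next I lower it to the floor.

>>> jog_arm(commands=[[[0.3, 0, 15, -0.4, 0, 0, 0], [0.3, 0, 7, 0, 0, 0, 0], [0.3, 0, 1.2, 0, 0, 0, 0], [0.3, 0, 0, 0, 0, 0, 0]]])

```text
clock: 12.25
ee_pos: [0.4512, 0.0756, 0.0151]
tool_rot: [-90.0, 0.0, -5.1]
contact_force: [-0.6, 0.6, 0.7]
opening: 0.0333
```

>>> jog_arm(commands=[[[0.3, 0, 0.6, 0, 0, 0, 0], [0.3, 0, 0.6, 0, 0, 0, 0], [0.3, 0, 0, 0, 0, 0, 0]]])

```text
clock: 12.55
ee_pos: [0.4513, 0.0763, 0.0143]
tool_rot: [-90.0, -0.0, -5.0]
contact_force: [0.9, 0.5, -0.2]
opening: 0.0332
```

>>> jog_arm(commands=[[[0.3, 0, 0.5, 0.3, 0, 0, 0], [0.3, 0, 0.3, 0, 0, 0, 0], [0.3, 0, 0, 0, 0, 0, 0], [0.3, 0, 0, 0, 0, 0, 0]]])

```text
clock: 12.95
ee_pos: [0.4513, 0.0766, 0.0134]
tool_rot: [-90.0, -0.0, -5.0]
contact_force: [0.1, 0.1, 3.0]
opening: 0.0332
```

>>> jog_arm(commands=[[[0.3, 0, 0.3, 0, 0, 0, 0], [0.3, 0, 0.2, 0, 0, 0, 0], [0.3, 0, 0, 0, 0, 0, 0]]])

```text
clock: 13.25
ee_pos: [0.4513, 0.0767, 0.0133]
tool_rot: [-90.0, -0.0, -5.0]
contact_force: [-1.7, 1.0, 12.7]
opening: 0.0328
```

>>> jog_arm(commands=[[[0.3, 0, -0.5, 0, 0, 0, 0], [0.3, 3, 0, 0, 0, 0, 0], [0.3, 4, 0, 0, 0, 0, 0], [0.3, 4, 0, 0, 0, 0, 0], [0.3, 2, 0, 0, 0, 0, 0], [0.3, 0, 0, 0, 0, 0, 0]]])

```text
clock: 13.85
ee_pos: [0.4634, 0.0755, 0.0133]
tool_rot: [-90.0, 0.1, -5.0]
contact_force: [-5.4, 0.5, 7.7]
opening: 0.0335
```

>>> jog_arm(commands=[[[0.3, 2, 0, 0, 0, 0, 0], [0.3, 2, 0, 0, 0, 0, 0], [0.3, 2, 0, 0, 0, 0, 0], [0.3, 0, 0, 0, 0, 0, 0]]])

```text
clock: 14.25
ee_pos: [0.4693, 0.0749, 0.0134]
tool_rot: [-90.0, 0.1, -5.0]
contact_force: [-6.5, 0.8, 8.6]
opening: 0.0333
```

>>> jog_arm(commands=[[[0.3, 0, -0.3, 0, 0, 0, 0], [0.3, 1.5, 0, 0, 0, 0, 0], [0.3, 1.5, 0, 0, 0, 0, 0], [0.3, 0, 0, 0, 0, 0, 0]]])

```text
clock: 14.65
ee_pos: [0.4735, 0.0746, 0.0135]
tool_rot: [-90.0, -0.0, -5.0]
contact_force: [-0.2, 0.2, -0.1]
opening: 0.0331
```

>>> jog_arm(commands=[[[0.3, 1.5, 0, 0, 0, 0, 0], [0.3, 1.5, 0, 0, 0, 0, 0], [0.3, 1, 0, 0, 0, 0, 0], [0.3, 0, 0, 0, 0, 0, 0]]])

```text
clock: 15.05
ee_pos: [0.4773, 0.0743, 0.0136]
tool_rot: [-90.0, -0.0, -5.0]
contact_force: [-0.2, 0.2, -0.1]
opening: 0.0331
```

>>> jog_arm(commands=[[[0.3, 1, 0.1, 0, 0, 0, 0], [0.3, 1, 0, 0, 0, 0, 0], [0.3, 1, 0, 0, 0, 0, 0], [0.3, 0, 0, 0, 0, 0, 0]]])

```text
clock: 15.45
ee_pos: [0.4803, 0.074, 0.0135]
tool_rot: [-90.0, -0.0, -5.0]
contact_force: [-1.1, 0.5, 0.2]
opening: 0.033
```

>>> jog_arm(commands=[[[0.3, 1, 0, 0, 0, 0, 0], [0.3, 1, 0, 0, 0, 0, 0], [0.3, 0, 0, 0, 0, 0, 0]]])

```text
clock: 15.75
ee_pos: [0.4822, 0.0739, 0.0135]
tool_rot: [-90.0, -0.0, -5.0]
contact_force: [0.3, 0.1, -0.4]
opening: 0.0335
```

>>> jog_arm(commands=[[[0.3, 1, 0, 0, 0, 0, 0], [0.3, 1, 0, 0, 0, 0, 0], [0.3, 0, 0, 0, 0, 0, 0]]])

```text
clock: 16.05
ee_pos: [0.4841, 0.0737, 0.0134]
tool_rot: [-90.0, 0.0, -5.0]
contact_force: [0.4, -0.1, -1.0]
opening: 0.0329
```

>>> jog_arm(commands=[[[0.3, 1, 0, 0, 0, 0, 0], [0.3, 1, 0, 0, 0, 0, 0], [0.3, 0, 0, 0, 0, 0, 0]]])

```text
clock: 16.35
ee_pos: [0.485, 0.0736, 0.0134]
tool_rot: [-90.0, 0.1, -5.0]
contact_force: [-5.9, 1.1, 2.4]
opening: 0.0335
```

>>> jog_arm(commands=[[[0.3, 1, 0, 0, 0, 0, 0], [0.3, 0.5, 0, 0, 0, 0, 0], [0.3, 0, 0, 0, 0, 0, 0]]])

```text
clock: 16.65
ee_pos: [0.4863, 0.0735, 0.0134]
tool_rot: [-90.0, 0.2, -5.0]
contact_force: [-5.7, -0.1, 3.1]
opening: 0.033
```

>>> jog_arm(commands=[[[0.3, 0.7, 0, 0, 0, 0, 0], [0.3, 0.5, 0, 0, 0, 0, 0], [0.3, 0, 0, 0, 0, 0, 0]]])

```text
clock: 16.95
ee_pos: [0.4873, 0.0734, 0.0134]
tool_rot: [-90.0, 0.2, -5.0]
contact_force: [-7.0, 1.3, 4.7]
opening: 0.0336
```

>>> jog_arm(commands=[[[0.3, 0.5, 0, 0, 0, 0, 0], [0.3, 0.5, 0, 0, 0, 0, 0], [0.3, 0, 0, 0, 0, 0, 0]]])

```text
clock: 17.25
ee_pos: [0.4882, 0.0733, 0.0134]
tool_rot: [-90.0, 0.2, -5.0]
contact_force: [-6.8, 1.6, 5.1]
opening: 0.0334
```

>>> jog_arm(commands=[[[0.3, 0.4, -0.15, 0, 0, 0, 0], [0.3, 0.4, 0, 0, 0, 0, 0], [0.3, 0, 0, 0, 0, 0, 0]]])

```text
clock: 17.55
ee_pos: [0.4898, 0.0732, 0.0134]
tool_rot: [-90.0, 0.1, -5.0]
contact_force: [-5.6, 0.5, 0.1]
opening: 0.0332
```

>>> jog_arm(commands=[[[0.3, 0.4, 0, 0, 0, 0, 0], [0.3, 0.3, 0, 0, 0, 0, 0], [0.3, 0, 0, 0, 0, 0, 0]]])

```text
clock: 17.85
ee_pos: [0.4898, 0.0732, 0.0134]
tool_rot: [-90.0, 0.2, -5.0]
contact_force: [-8.0, 1.5, 1.5]
opening: 0.0331
```

>>> jog_arm(commands=[[[0.3, 0.3, 0, 0, 0, 0, 0], [0.3, 0, 0, 0, 0, 0, 0], [0.3, 0, 0, 0, 0, 0, 0]]])

```text
clock: 18.15
ee_pos: [0.4898, 0.0732, 0.0134]
tool_rot: [-90.0, 0.2, -5.0]
contact_force: [-9.2, 1.4, 2.9]
opening: 0.0333
```

>>> jog_arm(commands=[[[0.42, -0.3, 0, 0, 0, 0, 0], [0.5, 0, 0, 0, 0, 0, 0], [0.6, 0, 0, 0, 0, 0, 0], [0.6, 0, -20, 0, 0, 0, 0], [0.6, 0, -40, 0, 0, 0, 0], [0.6, 0, -35, 0, 0, 0, 0], [0.6, 0, 0, 0, 0, 0, 0]]])

```text
clock: 18.85
ee_pos: [0.4933, 0.0731, 0.1124]
tool_rot: [-90.0, -0.4, -5.0]
contact_force: [-0.5, -0.2, -1.0]
opening: 0.051
```

>>> jog_arm(commands=[[[0.6, -45, -20, 0, 0, 0, 0], [0.6, 0, 0, -45, 0, 0, 0], [0.6, 0, 0, -48, 0, 0, 0], [0.6, 0, 0, -30, 0, 0, 0]]])

```text
clock: 19.25
ee_pos: [0.4354, -0.0474, 0.1284]
tool_rot: [-90.0, -0.0, -5.0]
contact_force: [0.3, -0.2, -0.2]
opening: 0.0513
```

```bash
python3 - <<'E'
from h import *
a=snap("top","t6"); b=snap("side","s6")
c=np.hstack([cv2.resize(a[200:290,215:305],(400,400),interpolation=2),cv2.resize(b[190:280,270:360],(400,400),interpolation=2)])
cv2.imwrite("pics/c6.png",c); print(readout.state()["ee_pos"],readout.state()["contact_force"],readout.state()["tool_rot"],readout.state()["clock"])
h=cv2.cvtColor(a,cv2.COLOR_BGR2HSV);m=cv2.inRange(h,(100,90,30),(130,255,255))
q=np.zeros_like(m);q[225:285,235:280]=m[225:285,235:280]
ct=max(cv2.findContours(q,cv2.RETR_EXTERNAL,cv2.CHAIN_APPROX_NONE)[0],key=cv2.contourArea)
X=np.array([plane("top",p,.0197)[:2] for p in ct[:,0]])*1000
c,s=np.cos(np.radians(-4.9)),np.sin(np.radians(-4.9));Y=(X-[496.2,72])@np.array([[c,-s],[s,c]])
print("blue in charger frame",Y.min(0),Y.max(0),cv2.minAreaRect(Y.astype(np.float32)))
E
```

```text
[ 0.4356696  -0.0482109   0.12821075] [0.37154691 0.73704456 0.52323774] [-9.00220422e+01 -2.54663630e-02 -5.21895525e+00] 19.35
blue in charger frame [-14.43660062 -16.89956029] [18.86211205 16.00671943] ((1.1658143997192383, 0.07433509826660156), (31.740821838378906, 33.92287063598633), 6.550235271453857)
```

View pics/c6.png

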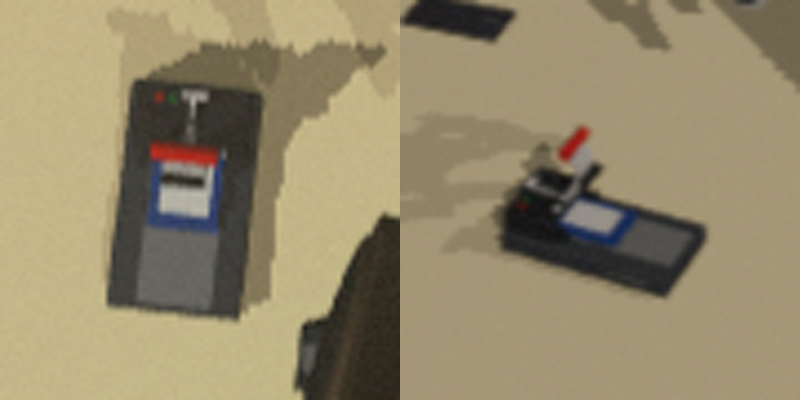

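The battery lies straight in the bay. Its rear edge is at charger x ≈ -14.9, so the nose is at about 38, which matches the felt stop, and the clip is still up. I'll go back to the bar now.

>>> jog_arm(commands=[[[0.6, 17.3, 0, 31.5, 0, -0.2, 0], [0.6, 17.3, 0, 31.5, 0, 0, 0], [0.6, 17.3, 0, 31.5, 0, 0, 0], [0.6, 17.3, 0, 31.7, 0, 0, 0], [0.6, 0, 35, 0, 0, 0, 0], [0.6, 0, 20, 0, 0, 0, 0], [0.6, 0, 15, 0, 0, 0, 0], [0.6, 0, 0, 0, 0, 0, 0]]], newtons=25)

```text
clock: 20.15
ee_pos: [0.5143, 0.075, 0.0565]
tool_rot: [-90.0, 0.2, -4.8]
contact_force: [0.2, 0.3, 0.2]
opening: 0.0511
```

>>> jog_arm(commands=[[[0.6, 0, 0, 0, 0, 0, 0], [0.3, 0, 0, 0, 0, 0, 0], [0.3, 0, 0, 0, 0, 0, 0], [0, 0, 0, 0, 0, 0, 0], [0, 0, 0, 0, 0, 0, 0]]])

```text
clock: 20.65
ee_pos: [0.5156, 0.0724, 0.0601]
tool_rot: [-90.1, -0.1, -4.8]
contact_force: [-3.7, -21.2, 10.0]
opening: 0.029
```

>>> jog_arm(commands=[[[0, 0, -0.5, -0.6, 0, 0, 0], [0, -0.3, -0.5, -0.6, 0, 0, 0], [0, 0, 0, 0, 0, 0, 0], [0, 0, 0, 0, 0, 0, 0]]])

```text
clock: 21.05
ee_pos: [0.5154, 0.0721, 0.0603]
tool_rot: [-90.1, -0.1, -4.8]
contact_force: [2.2, -11.5, -3.3]
opening: 0.0286
```

>>> jog_arm(commands=[[[0, 0, 0, -0.9, 0, 0, 0], [0, -3.8, 0.4, 0, 0, 0, 0], [0, -3.7, 0.8, 0, 0, 0, 0], [0, -3.7, 1.2, 0, 0, 0, 0], [0, 0, 0, 0, 0, 0, 0]]])

```text
clock: 21.55
ee_pos: [0.5044, 0.0727, 0.0582]
tool_rot: [-90.0, -0.2, -4.8]
contact_force: [2.6, -8.1, 1.7]
opening: 0.0288
```

>>> jog_arm(commands=[[[0, -3.5, 1.6, 0, 0, 0, 0], [0, -3.3, 1.9, 0, 0, 0, 0], [0, -3.1, 2.2, 0, 0, 0, 0], [0, 0, 0, 0, 0, 0, 0]]])

```text
clock: 21.95
ee_pos: [0.494, 0.0736, 0.0524]
tool_rot: [-90.0, -0.1, -4.8]
contact_force: [-0.4, -7.6, 4.5]
opening: 0.0285
```

>>> jog_arm(commands=[[[0, -2.9, 2.5, -0.5, 0, 0, 0], [0, -2.6, 2.7, 0, 0, 0, 0], [0, -2.3, 3.1, 0, 0, 0, 0], [0, 0, 0, 0, 0, 0, 0]]])

```text
clock: 22.35
ee_pos: [0.4856, 0.0741, 0.0437]
tool_rot: [-90.0, -0.0, -4.8]
contact_force: [-3.5, -3.7, 4.0]
opening: 0.0289
```

>>> jog_arm(commands=[[[0, -2, 3.2, 0, 0, 0, 0], [0, -1.7, 3.4, 0, 0, 0, 0], [0, -1.1, 3, 0, 0, 0, 0], [0, 0, 0, 0, 0, 0, 0]]])

```text
clock: 22.75
ee_pos: [0.4807, 0.0745, 0.0337]
tool_rot: [-90.0, 0.1, -4.8]
contact_force: [-3.5, -4.5, 2.7]
opening: 0.0286
```

>>> jog_arm(commands=[[[0, -0.4, 1, 0, 0, 0, 0], [0, -0.2, 0.8, 0, 0, 0, 0], [0, 0, 0, 0, 0, 0, 0]]])

```text
clock: 23.05
ee_pos: [0.4801, 0.0746, 0.032]
tool_rot: [-90.0, 0.1, -4.8]
contact_force: [-4.0, -4.4, 2.7]
opening: 0.0288
```

>>> jog_arm(commands=[[[0.45, 0, 0, 0, 0, 0, 0], [0.6, 0, 0, 0, 0, 0, 0], [0.6, 0, 0, 0, 0, 0, 0], [0.6, 0, -20, 0, 0, 0, 0], [0.6, 0, -40, 0, 0, 0, 0], [0.6, 0, -40, 0, 0, 0, 0], [0.6, 0, 0, -45, 0, 0, 0], [0.6, 0, 0, -45, 0, 0, 0]]])

```text
clock: 23.85
ee_pos: [0.4735, -0.0152, 0.1332]
tool_rot: [-90.0, -0.2, -4.6]
contact_force: [0.1, 0.0, 1.1]
opening: 0.0513
```

>>> jog_arm(commands=[[[0.6, 0, 0, -45, 0, 0, 0], [0.6, 0, 0, 0, 0, 0, 0], [0.6, 0, 0, 0, 0, 0, 0]]])

```text
clock: 24.15
ee_pos: [0.4692, -0.0605, 0.1319]
tool_rot: [-90.0, -0.0, -5.0]
contact_force: [0.5, 0.3, -0.7]
opening: 0.0514
```

```bash
python3 - <<'E'
from h import *
a=snap("top","t7"); b=snap("side","s7")
c=np.hstack([cv2.resize(a[200:290,215:305],(400,400),interpolation=2),cv2.resize(b[190:280,270:360],(400,400),interpolation=2)])
cv2.imwrite("pics/c7.png",c); print(readout.state()["ee_pos"],readout.state()["contact_force"],readout.state()["clock"])
h=cv2.cvtColor(a,cv2.COLOR_BGR2HSV);m=cv2.inRange(h,(100,90,30),(130,255,255))
ys,xs=np.nonzero(m[225:285,235:280])
X=np.array([plane("top",(x+235,y+225),.0197)[:2] for x,y in zip(xs,ys)])*1000
co,s=np.cos(np.radians(-4.9)),np.sin(np.radians(-4.9));Y=(X-[496.2,72])@np.array([[co,-s],[s,co]])
print("blue in charger frame",Y.min(0),Y.max(0))
def red(i,bx):
    h=cv2.cvtColor(i,cv2.COLOR_BGR2HSV);m=cv2.inRange(h,(0,130,70),(8,255,255))|cv2.inRange(h,(172,130,70),(180,255,255))
    x0,y0,x1,y1=bx;ys,xs=np.nonzero(m[y0:y1,x0:x1]);return xs.mean()+x0,ys.mean()+y0
t=red(a,(242,244,268,258));s=red(b,(310,225,330,245));print(t,s,tri(s,t))
E
```

```text
[ 0.46930409 -0.05916142  0.13183219] [-0.02260368  0.99223679 -0.53686569] 24.25
blue in charger frame [-12.90337217 -16.52068443] [17.56843433 16.00671943]
(np.float64(254.50877192982455), np.float64(250.96491228070175)) (np.float64(320.18518518518516), np.float64(234.51851851851853)) (array([0.48102407, 0.0734274 , 0.03689412]), np.float64(0.0020679373916414057))
```

View pics/c7.png

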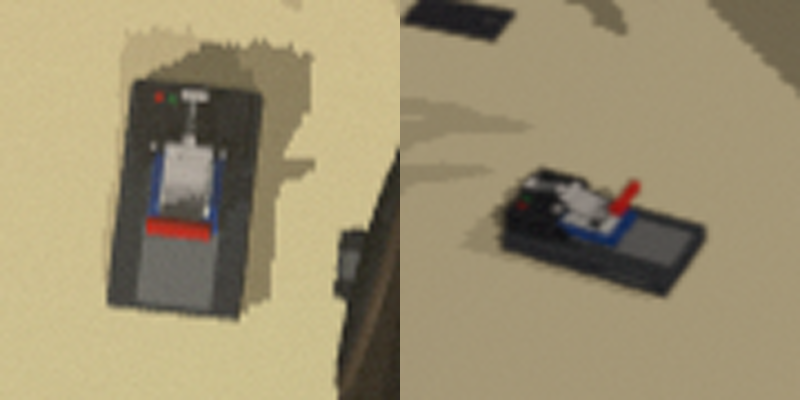

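The clip lies down on the battery, with the red bar at crop (180,229) and (625,198), about 6 mm higher than on the empty bay (≈0.15 rad). The battery's corner in the side view hasn't moved, and the gripper is clear. I'm handing in.

```bash
python3 -c "
from cell import job
print(job.finish_job())"
```

```text
the job is handed in; nothing more can be done
None
```

The battery is on charge: it sits home in the hood, the clip is down on it, and the gripper is clear. I handed the job in at about 24 s; no verdict is reported.

- **Clip up:** I pinched the red bar by its ends and lifted it round its arc. It stood up by itself after release, and a picture confirmed it.
- **Battery in:** I gripped the battery by its sides, set it flat on the bay floor and slid it in. The blades were felt at about 6 N. The stop was felt about 16 mm past the slot edge, where the tool stopped moving as the push rose to 9 N.
- **Clip down:** I brought the bar down held in the grip all the way to contact, then let go.

**Last checks:**
- Before the clip went down, the battery's rear edge was at charger x ≈ -15 mm, so its nose was at about 38 mm. That agrees with the felt depth.
- Afterwards the bar lay about 6 mm higher than with the bay empty, which is about 0.15 rad. The gripper was well away.
- **Not measured:** the pad force and the blade lift could not be read directly. The bar hid the battery's rear edge in the last top view, so its final position rests on the side view, where its corner had not moved.
- **Closest calls:** my first approach to the battery stopped 6.6 mm short in y, and I corrected it before touching anything. Re-gripping the raised bar gave about 21 N sideways until I recentred.

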